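Seat a spare column in its cradle and set the keeper cap

ROBOT

A 7-joint arm with a two-finger parallel gripper is mounted at the origin on the work surface; the furniture and walls round the work are solid. World frame = base frame: x ahead of the robot, y to its left, z up, the work surface at z = 0. Lengths are in m, angles in rad, forces in N, time in s.
With the tool pointing down it reaches from about 0.4 to 0.925 m from the base axis. Payload 4.1 kg.
Tool frame: the origin (TCP) lies at the very end of the fingers, on their centre line; the grasp point (between the pads) lies 19 mm behind it (ctrl.hold_point_z is the distance from the TCP to the grasp point, in m); x points along the fingers, z is the direction in which the jaws open and shut, and the axes are right-handed (so a half turn about x gives the same grasp; the last joint's range is limited). The gripper opens to 85 mm and grips with 20 to 120 N. Pads are 22 mm wide; open, the fingers measure 114 mm over their backs; the gripper's body (76 mm by 85 mm) begins 54 mm behind the grasp point. The pads swing forward as they close: fully open they stand 13 mm farther back than shut.
Start: joints at [-1.345, 0.398, 0.045, 1.537, -0.019, 1.207, -0.051], TCP at [0.207, 0.616, 0.211] pointing down, gripper open.
Joint ranges: [-2.82, 2.82], [-0.49, 2.23], [-1.37, 1.46], [0, 2.46], [-1.36, 4.5], [0.23, 2], [-2.94, 2.94]. Speed limits (rad/s): [2.57, 2.57, 3.14, 3.14, 3.14, 3.14, 3.14].

INTERFACE

Orientations are given as a unit quaternion [x, y, z, w].
In Python, from bench import readout, grab_frame, camera_info, ticket, ctrl gives the robot as it stands.
- The arm moves only by the tool arm_command, never from a script. Its argument "steps" is a list of rows, each a list of 7 numbers: the turn, a rotation vector about the world's x, y, z in rad, then the shift along the world's x, y, z in m, then the finger opening in m, from 0 to 0.0854. In form: [[ax, ay, az, tx, ty, tz, fingers], ...]. A call has exactly 8 rows; each row is the pose to reach, as a shift and turn from the pose commanded when the call began; what a row does not reach only later rows make up. A row lasts 1/10 s, in which the tool goes at most 50 mm and 8.59 degrees, less where a joint would pass 70% of its speed; a pose out of reach is approached as far as the arm can. A call with a gripper value outside its range is refused whole. The fingers move at their own pace and stop on an object; "force" is the grip in N (left out, the last holds). Time passes only in rows, so rows that repeat a pose let the fingers close, or fill a call up. It gives the time, the measured TCP pose, the force and the opening at its end, in the units of the state.
- readout.state(): the state, without advancing time (a new reading comes with each control period).
- grab_frame(name): name is "side" or "top"; returns the picture (420x560x3 uint8, blue, green, red); there is no depth.
- camera_info(name): a dict with "K" (3x3 intrinsics, pixels), "position" and "orientation" of the camera in the world. Camera axes: x right, y down, z forward; pixel columns grow to the right and rows downward; lengths in m; the calibration is good to about 2 mm. A picture is of the moment at which its call begins. camera_info takes no time and is no camera call.
- ticket.finish_job(): hands the job in, once; it reports no verdict.
The state is a dict: "time_s": time; "joint_positions": joint angles; "dq": joint speeds; "joint_torque": joint torques, N m; "ee_pos": TCP position; "orientation": TCP orientation; "wrist_force": force on the tool from outside, world axes, zero at the start; "torque": the same for the moment, N m; "width": finger opening in m.
Only numpy, scipy, OpenCV 4.12 (cv2) and the standard library are available. Lean on these libraries where they do the work, as an engineer would, in place of code of your own. Each camera call takes 0.05 s, during which the arm holds its last target. There are 200 camera calls.

TASK

Lay the spare chromatography column flat in the lane of the metal cradle and push its end up against the stop under the flange of the knurled steel cap, then let go of it. Then screw the cap, already started on its thread, clockwise until it bottoms out, and back it off a quarter turn so that the column is kept in but not pinched. Finish while still holding the cap there with the gripper, and do not shove the white film roll and the round flat box that stand beside the cradle.

Things in the scene. Friction and masses are not known exactly. Their poses are not given: they have to be found in the camera images.
- column: the spare column: a straight steel tube 9.6 mm thick, 188 mm long along its own y, with a fitting 16 mm wide, 14 mm high and 16 mm long near each end (70 to 86 mm from the middle) and a thin tip beyond; either way round will do. 90 to 145 g. It starts lying on the worktop. Origin at the middle, at the level it rests on; z up; the tube's axis is 7 mm higher. Grip the tube near its middle.
- cradle: the column cradle, fixed: a metal base plate 10 mm thick, local x -26 to +34 mm, y -135 to +115 mm (by the cap, y +49 to +115, from x -64), with a lane for the column along local y at x = 0: two blocks, y -130 to -64 and +24 to +106 mm, floor 30 mm above the worktop, walls 24 mm apart and 41 mm high. Between the blocks it is open at both sides for fingers. Origin at the worktop; z up.
- column_home (a point): fixed on the cradle, axes as the cradle: the point on the lane floor, 30 mm above the worktop, where the column's origin is when the column lies home. A forked stop, 13 mm high, stands 87 mm from here in local +y: the column's fitting comes up against it (within 1 mm), its thin tip passes through the fork.
- cap_grip (a point): on the vertical axis of the knurled cap, at cradle local x -28.5, y +85 mm, halfway up its knurled part: a steel cylinder 36 mm across and 30 mm high (15 mm above and below this point; about 67 mm above the worktop when bottomed). Under it is a flange 64 mm across and 4 mm thick. The point turns and lifts with the cap.
- cap (a joint): turn of the cap, rad: 0 = bottomed out (hard stop), growing as it is unscrewed (anticlockwise from above). It starts at 1.9 to 2.6, sinks 1.6 mm per rad, takes about 0.1 N m and stays where it is left. Bottomed, its flange's underside is 17.5 mm above the lane floor and just clears the column. A dark index line runs from the centre of its top to the flange's edge on one side.
- film_roll: bystander: a white roll 57 mm across and 50 mm high, standing at the back left; origin under its centre.
- filter_box: bystander: a round flat box 53 mm across and 22 mm high on the left edge; origin under its centre.
- lane_entry (a point): fixed on the cradle, on the lane floor 40 mm short of column_home (local -y). The cap's flange hangs over the lane from about 63 mm beyond column_home, so the column cannot come down from above at its home: lower it with its origin here, then slide it 40 mm along local +y under the flange.

How it is judged:
By the outcome, as a careful person would: the job done as asked, in the order asked, and still so for the second after the job is handed in, while the arm keeps its last pose, push and grip.
It also fails if it takes over 54 s, if anything falls off the work surface, if the arm or the gripper's body presses on something with over 40 N, if the wrist force passes 120 N, or if a joint passes its speed limit or range.

## Working session

There is one attempt and no reset: what is moved stays moved. The work goes in short steps, Python scripts to look and compute and a tool call to move; the robot and the scene stay as the last step left them, time stands still between calls to the robot, and variables do not carry over. Pictures are saved under pics/ and viewed, about 8 in all and at most 12, crops included, and the job is handed in when it is done.

Besides the shell and the picture viewer there is one more tool, called after "Call:" by a JSON object that holds its "api" and its "payload", one argument or row to a line. arm_command: Moves the arm, as the interface text tells. Its arguments: {"type":"object","properties":{"steps":{"type":"array"},"force":{"type":"number"}},"required":["steps"]}

```bash
mkdir -p pics
cat > h.py <<'E'
import numpy as np, cv2
from scipy.spatial.transform import Rotation as R
from bench import readout, grab_frame, camera_info, ticket, ctrl
def ray(cam,u,v,z):
    c=camera_info(cam);d=R.from_quat(c["orientation"]).apply(np.linalg.inv(c["K"])@[u,v,1]);p=np.array(c["position"])
    return p+d*(z-p[2])/d[2]
def proj(cam,P):
    c=camera_info(cam);q=np.array(c["K"])@R.from_quat(c["orientation"]).inv().apply(np.array(P)-c["position"])
    return q[:2]/q[2]
E
python3 - <<'E'
from h import *
for n in("top","side"):
    im=grab_frame(n);cv2.imwrite(f"pics/{n}0.png",im);c=camera_info(n);print(n,c["position"],c["orientation"],np.array(c["K"]).tolist())
print(readout.state(),ctrl.hold_point_z)
E
```

```text
top [0.5142424  0.16380155 0.91390515] [ 0.70927182 -0.70336678  0.03112141 -0.03521528] [[436.6223355215303, 0.0, 282.98872873396886], [0.0, 436.6223355215303, 205.22206578570268], [0.0, 0.0, 1.0]]
side [0.4387856  0.63967952 0.76723103] [-0.135104    0.94322868 -0.29985057  0.0464349 ] [[387.2007621294355, 0.0, 283.5114705346883], [0.0, 387.2007621294355, 208.88698884079946], [0.0, 0.0, 1.0]]
{'time_s': 0.1, 'joint_positions': array([-1.34497597,  0.39912299,  0.04505015,  1.53772965, -0.01867469,
        1.20690349, -0.05069539]), 'dq': array([-0.00095454, -0.00117276, -0.00088265, -0.00436868, -0.00111056,
        0.00029869, -0.00023375]), 'joint_torque': array([ 4.00063393e-03, -4.76263547e+01,  1.37045480e+00, -2.54949725e+01,
        1.19688583e-02,  4.97144123e-03,  1.04997491e-05]), 'ee_pos': array([0.20724484, 0.61545007, 0.2099753 ]), 'orientation': array([-0.41300526,  0.57471272,  0.41220281,  0.57377765]), 'wrist_force': array([-0.1492028 ,  1.03779572,  0.74128051]), 'torque': array([0.02289621, 0.06281923, 0.003367  ]), 'width': 0.08547026915558317} 0.0187
```

View pics/top0.png

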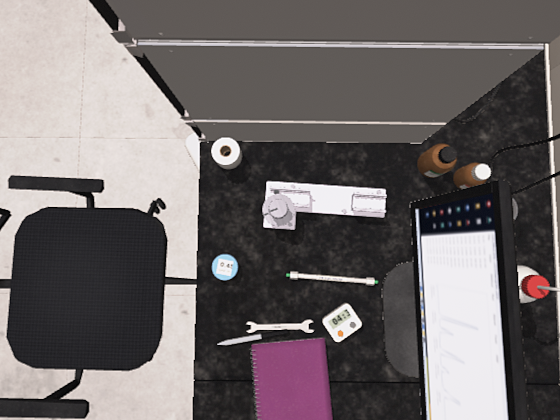

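View pics/side0.png

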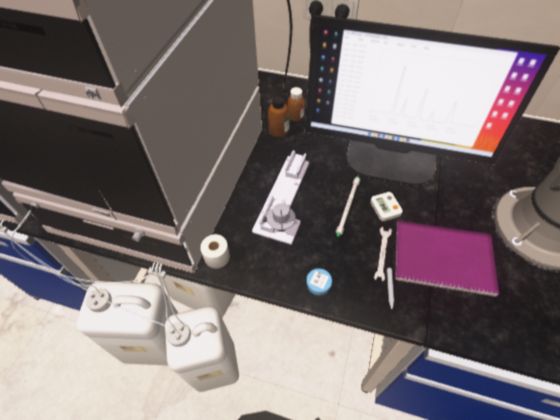

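The top view shows the column at about (287,275)–(377,282), the cradle at (264–386, 181–228) with the cap at (278,210), the roll at (227,153) and the box at (225,267). In the side view the cap is at (281,214) and the column at (338,233)–(357,180). Next I'll crop in for exact pixels.

Run:
```python
from h import *
a=cv2.imread("pics/top0.png")[170:295,255:395];b=cv2.imread("pics/side0.png")[140:250,245:370]
A=cv2.resize(a,None,fx=5,fy=5,interpolation=cv2.INTER_CUBIC)[:600];cv2.imwrite("pics/topc.png",A)
for q in [(287,275),(377,282)]:print(ray("top",*q,.007))
for q in [(338,233),(357,180)]:print(ray("side",*q,.007))
print("cap",ray("top",278,210,.085),ray("side",281,209,.085))
print("plate",ray("top",264,228,.01),ray("top",386,217,.01),ray("top",386,188,.01))
print("roll",ray("top",227,153,.05),"box",ray("top",225,267,.022))
print("tower base",ray("top",200,140,0),ray("top",420,143,0),"mon",ray("top",410,200,0.1),ray("top",410,200,.3), ray("top",410,265,0.02))
```

```text
[0.45560795 0.15994155 0.007     ]
[ 0.44306215 -0.02465292  0.007     ]
[0.4561704  0.15464913 0.007     ]
[ 0.44223233 -0.01373643  0.007     ]
cap [0.58302439 0.1783674  0.085     ] [0.58491029 0.17896414 0.085     ]
plate [0.55163157 0.20830076 0.01      ] [ 0.57652576 -0.0441872   0.01      ] [ 0.63709814 -0.04500316  0.01      ]
roll [0.70012604 0.28268417 0.05      ] box [0.47149189 0.2857489  0.022     ]
tower base [0.7386416  0.34782141 0.        ] [ 0.73555258 -0.1208492   0.        ] mon [ 0.60257481 -0.06876617  0.1       ] [ 0.58086898 -0.01161757  0.3       ] [ 0.47874096 -0.0891599   0.02      ]
```

View pics/topc.png

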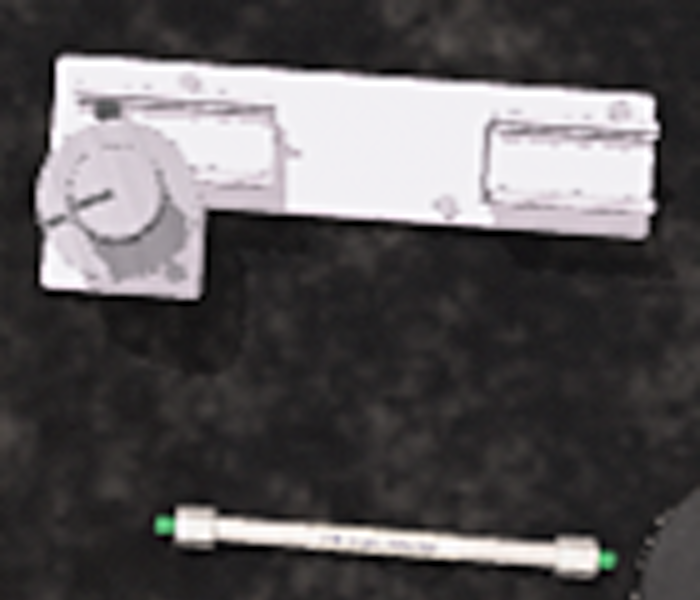

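The crop shows the plate corners at crop (57,57), (655,95), (643,238), (40,291), (202,299), the column tips at (165,526) and (607,560), and the index line running left from the cap centre. Next I'll fit the cradle pose.

```bash
cat >> h.py <<'E'
CR=None
def cr(p): # cradle local(m)->world
    x,y,t=np.load("cr.npy");c,s=np.cos(t),np.sin(t);return np.array([x+c*p[0]-s*p[1],y+s*p[0]+c*p[1],p[2]])
E
python3 - <<'E'
from h import *
from scipy.optimize import least_squares
f=lambda u,v:(255+(u+.5)/5-.5,170+(v+.5)/5-.5)
obs=[((34,115,10),(57,57)),((34,-135,10),(655,95)),((-26,-135,10),(643,238)),((-64,115,10),(42,289))]
W=[ray("top",*f(*q),p[2]/1e3)[:2] for p,q in obs]
def res(a):
    c,s=np.cos(a[2]),np.sin(a[2]);return np.concatenate([np.array([a[0]+c*p[0]/1e3-s*p[1]/1e3,a[1]+s*p[0]/1e3+c*p[1]/1e3])-w for (p,_),w in zip(obs,W)])
r=least_squares(res,[.6,.09,0]);np.save("cr.npy",r.x);print("cradle",r.x,(r.fun*1e3).round(1))
print("cap expected",cr([-.0285,.085,.085]),"seen cap top", ray("top",*f(116,196),.085))
for y in(-.003,-.043):print("home/entry",cr([0,y,.03]))
a,b=[ray("top",*f(*q),.007) for q in((156,525),(617,561))]
print("column",(a+b)/2,np.linalg.norm(a-b),"yaw",np.arctan2(-(a-b)[0],(a-b)[1]))
# fit check in side view
b2=cv2.imread("pics/side0.png");o=[]
for p in[(.034,.115,.01),(.034,-.135,.01),(-.026,-.135,.01),(-.064,.115,.01)]:o.append(proj("side",cr(p)).round(1).tolist())
print("side plate px",o)
g=cv2.inRange(cv2.cvtColor(b2,cv2.COLOR_BGR2HSV),(40,80,60),(90,255,255))[150:250,300:380];n,l,s,c=cv2.connectedComponentsWithStats(g);print([(c[i]+[300,150],s[i][4],ray("side",*(c[i]+[300,150]),.007)) for i in range(1,n)])
g=cv2.inRange(cv2.cvtColor(cv2.imread("pics/top0.png"),cv2.COLOR_BGR2HSV),(40,80,60),(90,255,255))[250:300,270:395];n,l,s,c=cv2.connectedComponentsWithStats(g);print([(s[i][4],ray("top",*(c[i]+[270,250]),.007)) for i in range(1,n)])
M=R.from_quat(readout.state()["orientation"]).as_matrix();print(M.round(3))
cv2.imwrite("pics/sidec.png",cv2.resize(b2[140:250,245:370],None,fx=5,fy=5,interpolation=cv2.INTER_CUBIC))
E
```

```text
cradle [ 0.60972798  0.09296616 -0.05808548] [ 0.5  0.4  0.   0.4 -0.1 -1.9 -0.3  1.1]
cap expected [0.58621053 0.17947732 0.085     ] seen cap top [0.58531555 0.17877074 0.085     ]
home/entry [0.60955382 0.08997122 0.03      ]
home/entry [0.60723171 0.05003868 0.03      ]
column [0.44994263 0.06785451 0.007     ] 0.1895598670165574 yaw -0.06817673080405885
side plate px [[250.9, 230.5], [287.0, 155.3], [308.5, 160.8], [291.0, 242.8]]
[(array([357.5, 176. ]), np.int32(2), array([ 0.44335453, -0.0271862 ,  0.007     ])), (array([337.61538462, 234.61538462]), np.int32(13), array([0.45612652, 0.15916953, 0.007     ]))]
[(np.int32(16), array([0.45663412, 0.15892176, 0.007     ])), (np.int32(14), array([ 0.44406194, -0.0232019 ,  0.007     ]))]
[[-0.    -0.948  0.319]
 [-0.002  0.319  0.948]
 [-1.    -0.    -0.002]]
```

View pics/sidec.png

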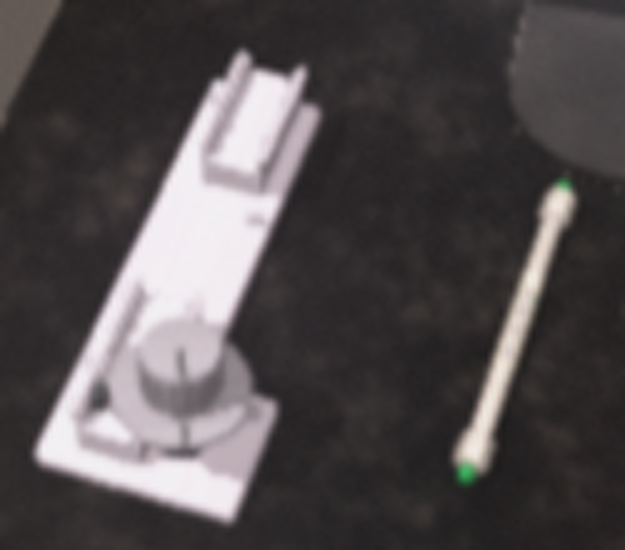

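Call:
{"api": "arm_command", "payload": {
  "steps": [
    [0, 0, -0.08, 0.015, -0.034, 0, 0.06],
    [0, 0, -0.16, 0.03, -0.068, 0, 0.05],
    [0, 0, -0.25, 0.045, -0.102, 0, 0.05],
    [0, 0, -0.33, 0.06, -0.136, 0, 0.05],
    [0, 0, -0.41, 0.075, -0.17, 0, 0.05],
    [0, 0, -0.49, 0.09, -0.204, 0, 0.05],
    [0, 0, -0.58, 0.105, -0.238, 0, 0.05],
    [0, 0, -0.66, 0.12, -0.272, 0, 0.05]
  ]
}}

```text
time_s: 0.9
ee_pos: [0.3276, 0.3423, 0.2106]
orientation: [-0.203, 0.677, 0.203, 0.677]
wrist_force: [0.1, 0.1, 0.4]
width: 0.0501
```

Call:
{"api": "arm_command", "payload": {
  "steps": [
    [0, 0, -0.09, 0.015, -0.035, -0.01, 0.05],
    [0, 0, -0.18, 0.031, -0.07, -0.02, 0.05],
    [0, 0, -0.28, 0.047, -0.105, -0.03, 0.05],
    [0, 0, -0.37, 0.063, -0.14, -0.04, 0.05],
    [0, 0, -0.46, 0.08, -0.18, -0.05, 0.05],
    [0, 0, -0.55, 0.1, -0.23, -0.06, 0.05],
    [0, 0, -0.655, 0.123, -0.276, -0.07, 0.05],
    [0, 0, -0.655, 0.123, -0.276, -0.08, 0.05]
  ]
}}

```text
time_s: 1.7
ee_pos: [0.4524, 0.0619, 0.1311]
orientation: [0.028, 0.706, -0.029, 0.707]
wrist_force: [0.4, 0.5, -0.8]
width: 0.05
```

```bash
cat >> h.py <<'E'
def st():
    s=readout.state();M=R.from_quat(s["orientation"]).as_matrix();z=M[:,2]
    print("t",s["time_s"],"p",s["ee_pos"].round(4),"jaw",round(np.arctan2(z[1],z[0]),3),"down",M[:,0].round(3),"q",s["joint_positions"].round(2),"F",s["wrist_force"].round(1),"T",s["torque"].round(2),"w",round(s["width"],4))
E
python3 -c "from h import *;st()"
```

```text
t 1.7 p [0.4524 0.0619 0.1311] jaw -0.08 down [ 0.003 -0.002 -1.   ] q [-0.77  0.16  0.59  2.09 -0.11  0.92 -0.2 ] F [ 0.4  0.5 -0.8] T [ 0.03  0.05 -0.02] w 0.05
```

Call:
{"api": "arm_command", "payload": {
  "steps": [
    [0, 0, 0, 0, 0, -0.025, 0.03],
    [0, 0, 0, 0, 0, -0.055, 0.03],
    [0, 0, 0, 0, 0, -0.08, 0.03],
    [0, 0, 0, 0, 0, -0.095, 0.03],
    [0, 0, 0, 0, 0, -0.1, 0.03],
    [0, 0, 0, 0, 0, -0.1, 0.03],
    [0, 0, 0, 0, 0, -0.1, 0.03],
    [0, 0, 0, 0, 0, -0.1, 0.03]
  ]
}}

```text
time_s: 2.5
ee_pos: [0.4513, 0.0683, 0.0318]
orientation: [0.025, 0.706, -0.024, 0.707]
wrist_force: [-0.1, -0.3, -0.2]
width: 0.0302
```

```bash
python3 -c "
from h import *;st()
im=grab_frame('side')[150:260,300:400];im2=grab_frame('top')[225:325,280:380]
cv2.imwrite('pics/g1.png',np.hstack([cv2.resize(i,(400,400)) for i in (im,im2)]))"
```

```text
t 2.5 p [0.4513 0.0683 0.0318] jaw -0.069 down [ 0.002  0.001 -1.   ] q [-0.7   0.33  0.53  2.17 -0.26  0.7  -0.06] F [-0.1 -0.3 -0.2] T [-0.02  0.   -0.07] w 0.0302
```

View pics/g1.png

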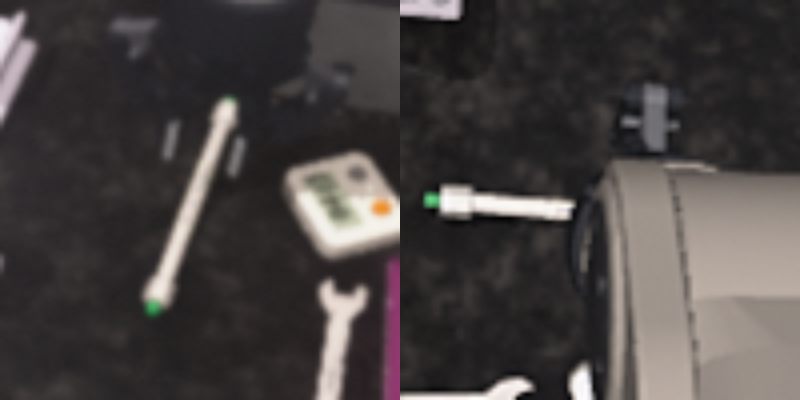

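The fingers straddle the column: the tips at crop (172,140) and (237,157) lie on either side of it. I'll descend and grip.

Call:
{"api": "arm_command", "payload": {
  "steps": [
    [0, 0, 0, -0.001, 0, -0.01, 0.03],
    [0, 0, 0, -0.001, 0, -0.02, 0.025],
    [0, 0, 0, -0.001, 0, -0.0275, 0.02],
    [0, 0, 0, -0.001, 0, -0.0275, 0.015],
    [0, 0, 0, -0.001, 0, -0.0275, 0.005],
    [0, 0, 0, -0.001, 0, -0.0275, 0.0],
    [0, 0, 0, -0.001, 0, -0.0275, 0.0],
    [0, 0, 0, -0.001, 0, -0.0275, 0.0]
  ],
  "force": 50
}}

```text
time_s: 3.4
ee_pos: [0.4497, 0.0681, 0.0037]
orientation: [0.024, 0.706, -0.024, 0.707]
wrist_force: [-0.3, -0.0, 0.1]
width: 0.0003
```

```bash
python3 -c "
from h import *;st()"
```

```text
t 3.4 p [0.4497 0.0681 0.0037] jaw -0.069 down [ 0.001  0.    -1.   ] q [-0.66  0.38  0.49  2.19 -0.31  0.63 -0.02] F [-0.3 -0.   0.1] T [ 0.02 -0.01  0.  ] w 0.0003
```

```bash
python3 -c "
from h import *
im=grab_frame('side')[150:260,300:400]
cv2.imwrite('pics/g2.png',cv2.resize(im,(600,600),interpolation=cv2.INTER_CUBIC))
for d in(-.0,.02):print(proj('side',[.4497,.0681,.0037+d])-[300,150])"
```

```text
[47.76710646 55.21063078]
[48.84600746 50.30304148]
```

View pics/g2.png

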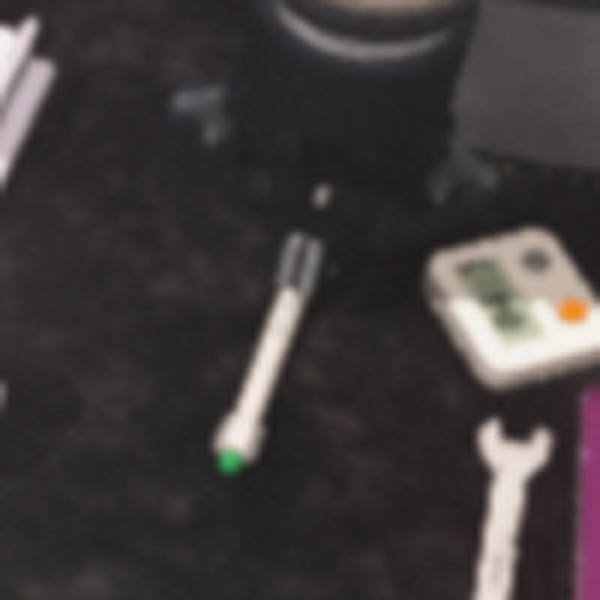

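The side picture shows the tube unmoved, with its green tip still at (338,235), and the pads shut over it, ending at crop (297,290). That is higher than the TCP should appear, so I'll check the fingertips' real height.

```bash
python3 -c "
from h import *
def zfit(y,uv):
    # intersect ray with plane y
    c=camera_info('side');d=R.from_quat(c['orientation']).apply(np.linalg.inv(c['K'])@[*uv,1]);p=c['position'];return p+d*(y-p[1])/d[1]
for y,uv in((.0793,(342,194)),(.0793,(358.7,198.6)),(.0791,(347,203.2)),(.0791,(352,204)),(.0791,(349.5,193))):print(zfit(y,uv).round(4))
c=camera_info('side');print(R.from_quat(c['orientation']).as_matrix()[:,2])
im=grab_frame('side')[185:215,335:365];cv2.imwrite('pics/g3.png',cv2.resize(im,(600,600),interpolation=cv2.INTER_NEAREST))
"
```

```text
[0.4678 0.0793 0.0558]
[0.4284 0.0793 0.0527]
[0.4523 0.0791 0.0255]
[0.4405 0.0791 0.0268]
[0.4516 0.0791 0.0652]
[ 0.16861949 -0.55310824 -0.81586687]
```

View pics/g3.png

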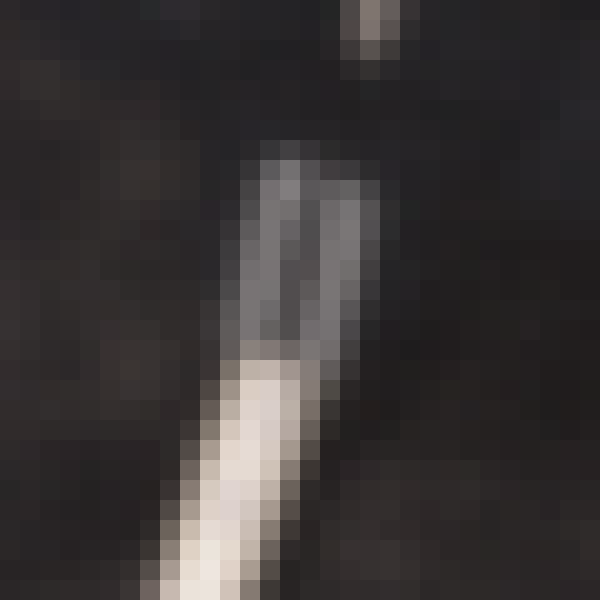

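Call:
{"api": "arm_command", "payload": {
  "steps": [
    [0, 0, 0, 0, 0, 0, 0.03],
    [0, 0, 0, 0, 0, 0, 0.03],
    [0, 0, 0, 0, 0, 0, 0.03],
    [0, 0, 0, 0, 0, -0.001, 0.03],
    [0, 0, 0, 0, 0, -0.002, 0.03],
    [0, 0, 0, 0, 0, -0.003, 0.03],
    [0, 0, 0, 0, 0, -0.004, 0.03],
    [0, 0, 0, 0, 0, -0.004, 0.03]
  ]
}}

```text
time_s: 4.3
ee_pos: [0.4492, 0.068, -0.0007]
orientation: [0.024, 0.707, -0.024, 0.707]
wrist_force: [-0.2, -0.3, 0.1]
width: 0.0298
```

```bash
python3 -c "
from h import *
st()"
```

```text
t 4.3 p [ 0.4492  0.068  -0.0007] jaw -0.069 down [-0. -0. -1.] q [-0.66  0.39  0.49  2.19 -0.31  0.62 -0.01] F [-0.2 -0.3  0.1] T [ 0.03  0.01 -0.03] w 0.0298
```

Call:
{"api": "arm_command", "payload": {
  "steps": [
    [0, 0, 0, 0, 0, -0.001, 0.03],
    [0, 0, 0, 0, 0, -0.002, 0.03],
    [0, 0, 0, 0, 0, -0.003, 0.03],
    [0, 0, 0, 0, 0, -0.004, 0.03],
    [0, 0, 0, 0, 0, -0.005, 0.03],
    [0, 0, 0, 0, 0, -0.006, 0.03],
    [0, 0, 0, 0, 0, -0.006, 0.03],
    [0, 0, 0, 0, 0, -0.006, 0.03]
  ]
}}

```text
time_s: 5.1
ee_pos: [0.4494, 0.068, -0.0066]
orientation: [0.024, 0.707, -0.024, 0.707]
wrist_force: [0.0, -0.6, -1.4]
width: 0.0304
```

```bash
python3 -c "
from h import *
st()"
```

```text
t 5.1 p [ 0.4494  0.068  -0.0066] jaw -0.069 down [ 0. -0. -1.] q [-0.65  0.4   0.48  2.19 -0.32  0.61 -0.01] F [ 0.  -0.6 -1.4] T [ 0.02  0.01 -0.01] w 0.0304
```

Call:
{"api": "arm_command", "payload": {
  "steps": [
    [0, 0, 0, 0, 0, -0.001, 0.03],
    [0, 0, 0, 0, 0, -0.002, 0.03],
    [0, 0, 0, 0, 0, -0.003, 0.03],
    [0, 0, 0, 0, 0, -0.004, 0.03],
    [0, 0, 0, 0, 0, -0.005, 0.03],
    [0, 0, 0, 0, 0, -0.006, 0.03],
    [0, 0, 0, 0, 0, -0.007, 0.03],
    [0, 0, 0, 0, 0, -0.007, 0.03]
  ]
}}

```text
time_s: 5.9
ee_pos: [0.4493, 0.068, -0.0137]
orientation: [0.024, 0.707, -0.024, 0.707]
wrist_force: [0.2, 0.3, -0.1]
width: 0.03
```

```bash
python3 -c "
from h import *
st()
im=grab_frame('side')[165:235,315:385];cv2.imwrite('pics/g4.png',cv2.resize(im,(600,600),interpolation=cv2.INTER_CUBIC))
"
```

```text
t 5.9 p [ 0.4493  0.068  -0.0137] jaw -0.069 down [-0. -0. -1.] q [-0.64  0.42  0.47  2.2  -0.33  0.59  0.01] F [ 0.2  0.3 -0.1] T [ 0.01  0.04 -0.04] w 0.03
```

View pics/g4.png

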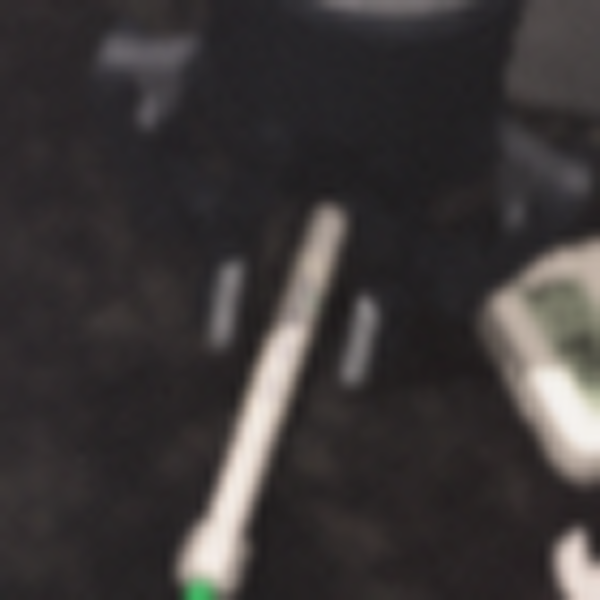

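Call:
{"api": "arm_command", "payload": {
  "steps": [
    [0, 0, 0, 0, 0, -0.001, 0.03],
    [0, 0, 0, 0, 0, -0.002, 0.025],
    [0, 0, 0, 0, 0, -0.002, 0.02],
    [0, 0, 0, 0, 0, -0.002, 0.015],
    [0, 0, 0, 0, 0, -0.002, 0.005],
    [0, 0, 0, 0, 0, -0.002, 0.0],
    [0, 0, 0, 0, 0, -0.002, 0.0],
    [0, 0, 0, 0, 0, -0.002, 0.0]
  ],
  "force": 50
}}

```text
time_s: 6.75
ee_pos: [0.4496, 0.0681, -0.0154]
orientation: [0.024, 0.707, -0.024, 0.707]
wrist_force: [0.4, 0.2, 1.8]
width: 0.0068
```

```bash
python3 -c "
from h import *
st()"
```

```text
t 6.75 p [ 0.4496  0.0681 -0.0154] jaw -0.069 down [ 0.  0. -1.] q [-0.64  0.42  0.47  2.2  -0.34  0.59  0.01] F [0.4 0.2 1.8] T [-0.04  0.12 -0.01] w 0.0068
```

Call:
{"api": "arm_command", "payload": {
  "steps": [
    [0, 0, 0, 0, 0, 0, 0.025],
    [0, 0, 0, 0, 0, 0, 0.025],
    [0, 0, 0, 0, 0, -0.002, 0.025],
    [0, 0, 0, 0, 0, -0.004, 0.025],
    [0, 0, 0, 0, 0, -0.005, 0.025],
    [0, 0, 0, 0, 0, -0.006, 0.025],
    [0, 0, 0, 0, 0, -0.006, 0.025],
    [0, 0, 0, 0, 0, -0.006, 0.025]
  ]
}}

```text
time_s: 7.55
ee_pos: [0.4492, 0.0681, -0.0205]
orientation: [0.025, 0.707, -0.024, 0.706]
wrist_force: [-4.5, 0.1, 15.7]
width: 0.025
```

Call:
{"api": "arm_command", "payload": {
  "steps": [
    [0, 0, 0, 0, 0, 0, 0.015],
    [0, 0, 0, 0, 0, 0, 0.01],
    [0, 0, 0, 0, 0, 0, 0],
    [0, 0, 0, 0, 0, 0, 0],
    [0, 0, 0, 0, 0, 0, 0],
    [0, 0, 0, 0, 0, 0, 0],
    [0, 0, 0, 0, 0, 0, 0],
    [0, 0, 0, 0, 0, 0, 0]
  ],
  "force": 50
}}

```text
time_s: 8.35
ee_pos: [0.4509, 0.0683, -0.02]
orientation: [0.025, 0.706, -0.024, 0.707]
wrist_force: [-2.3, 0.4, 17.6]
width: 0.0072
```

```bash
python3 -c "
from h import *
st()"
```

```text
t 8.35 p [ 0.4509  0.0683 -0.02  ] jaw -0.069 down [ 0.002  0.002 -1.   ] q [-0.63  0.43  0.46  2.2  -0.35  0.58  0.02] F [-2.3  0.4 17.6] T [-0.03  0.68  0.01] w 0.0072
```

Call:
{"api": "arm_command", "payload": {
  "steps": [
    [0, 0, 0, 0, 0, 0.01, 0],
    [0, 0, 0, 0, 0, 0.025, 0],
    [0, 0, 0, 0, 0, 0.045, 0],
    [0, 0, 0, 0, 0, 0.065, 0],
    [0, 0, 0, 0, 0, 0.08, 0],
    [0, 0, 0, 0, 0, 0.087, 0],
    [0, 0, 0, 0, 0, 0.087, 0],
    [0, 0, 0, 0, 0, 0.087, 0]
  ],
  "force": 80
}}

```text
time_s: 9.15
ee_pos: [0.4487, 0.068, 0.0649]
orientation: [0.024, 0.707, -0.024, 0.706]
wrist_force: [-0.3, 0.1, -1.0]
width: 0.0058
```

```bash
python3 -c "
from h import *
st()
im=grab_frame('side');cv2.imwrite('pics/g5.png',cv2.resize(im[110:250,240:400],None,fx=4,fy=4,interpolation=cv2.INTER_CUBIC))
"
```

```text
t 9.15 p [0.4487 0.068  0.0649] jaw -0.069 down [-0.001 -0.    -1.   ] q [-0.74  0.27  0.56  2.15 -0.2   0.77 -0.11] F [-0.3  0.1 -1. ] T [-0.02  0.01 -0.03] w 0.0058
```

View pics/g5.png

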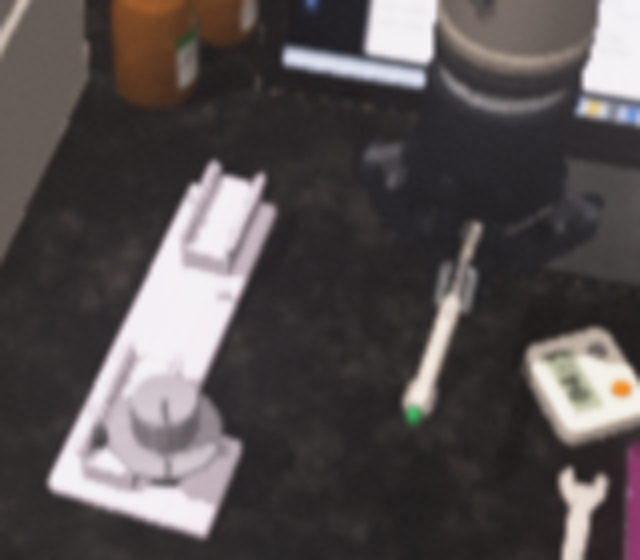

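The column is held and lifted, with its green tip at (343,213). I'll check its height in the hand.

```bash
python3 -c "
from h import *
st()
im=grab_frame('side');g=cv2.inRange(cv2.cvtColor(im,cv2.COLOR_BGR2HSV),(40,80,60),(90,255,255))[190:250,320:365];n,l,s,c=cv2.connectedComponentsWithStats(g)
i=1+np.argmax(s[1:,4]);u=c[i]+[320,190];print(u)
for z in(.075,.085,.092,.1):print(z,ray('side',*u,z),proj('side',[.4562,.159,z]))
"
```

```text
t 9.2 p [0.4486 0.0679 0.0647] jaw -0.069 down [-0.002 -0.001 -1.   ] q [-0.74  0.27  0.56  2.15 -0.2   0.77 -0.11] F [-0.4  0.6 -0.7] T [-0.05  0.03  0.01] w 0.0061
[342.84615385 213.53846154]
0.075 [0.45467275 0.14642702 0.075     ] [340.99124523 217.99161803]
0.085 [0.45444324 0.15355257 0.085     ] [341.52854932 215.36927008]
0.092 [0.45428259 0.15854045 0.092     ] [341.91102618 213.50256661]
0.1 [0.45409898 0.16424089 0.1       ] [342.35472104 211.33708469]
```

Call:
{"api": "arm_command", "payload": {
  "steps": [
    [0, 0, 0, 0.02, -0.002, 0, 0],
    [0, 0, 0, 0.05, -0.005, 0, 0],
    [0, 0, 0.005, 0.085, -0.01, 0, 0],
    [0, 0, 0.01, 0.12, -0.014, 0, 0],
    [0, 0, 0.01, 0.145, -0.017, 0, 0],
    [0, 0, 0.01, 0.157, -0.018, 0, 0],
    [0, 0, 0.01, 0.159, -0.018, 0, 0],
    [0, 0, 0.01, 0.159, -0.018, 0, 0]
  ]
}}

```text
time_s: 10.05
ee_pos: [0.607, 0.0501, 0.0646]
orientation: [0.021, 0.708, -0.021, 0.706]
wrist_force: [-0.5, -0.2, -1.0]
width: 0.0065
```

```bash
python3 -c "
from h import *
st()
im=grab_frame('side');g=cv2.inRange(cv2.cvtColor(im,cv2.COLOR_BGR2HSV),(40,80,60),(90,255,255))[120:250,250:330];n,l,s,c=cv2.connectedComponentsWithStats(g)
for i in range(1,n):
  u=c[i]+[250,120];print(s[i][4],u,ray('side',*u,.092))
print('want',cr([0,-.043+.0925,.092]),cr([0,-.043-.0925,.092]))
a=im[110:250,240:360];b=grab_frame('top')[150:290,250:400]
cv2.imwrite('pics/g6.png',np.hstack([cv2.resize(i,(400,400),interpolation=cv2.INTER_CUBIC) for i in(a,b)]))
"
```

```text
t 10.05 p [0.607  0.0501 0.0646] jaw -0.059 down [-0.002 -0.    -1.   ] q [-0.54  0.53  0.52  1.79 -0.32  0.91  0.06] F [-0.5 -0.2 -1. ] T [-0.01  0.01 -0.01] w 0.0065
4 [274.5 190.5] [0.61158451 0.13963785 0.092     ]
want [0.61260159 0.14238268 0.092     ] [ 0.60186182 -0.04230532  0.092     ]
```

View pics/g6.png

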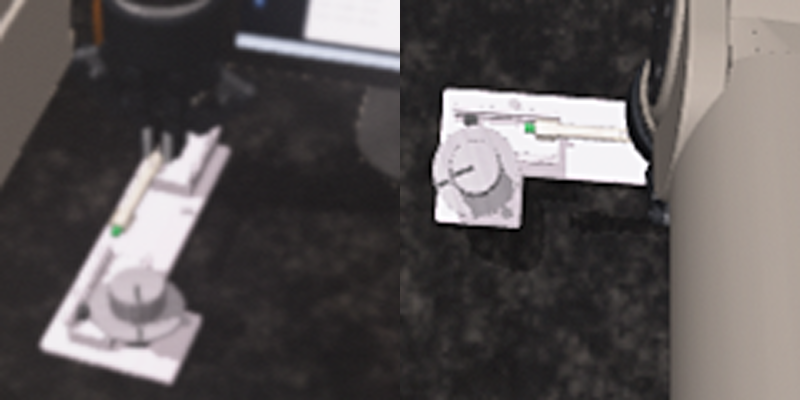

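The column is above the lane, with its green tip at top-crop (530,128), left of the lane's centre line by less than 1 mm. Now I'll lower it.

Call:
{"api": "arm_command", "payload": {
  "steps": [
    [0, 0, 0, 0.001, 0, -0.01, 0],
    [0, 0, 0, 0.001, 0, -0.025, 0],
    [0, 0, 0, 0.001, 0, -0.038, 0],
    [0, 0, 0, 0.001, 0, -0.046, 0],
    [0, 0, 0, 0.001, 0, -0.05, 0],
    [0, 0, 0, 0.001, 0, -0.053, 0],
    [0, 0, 0, 0.001, 0, -0.0535, 0],
    [0, 0, 0, 0.001, 0, -0.0535, 0]
  ]
}}

```text
time_s: 10.95
ee_pos: [0.6097, 0.05, 0.0122]
orientation: [0.021, 0.707, -0.021, 0.707]
wrist_force: [-1.3, -0.4, -1.3]
width: 0.0064
```

```bash
python3 -c "
from h import *
st()
im=grab_frame('top');g=cv2.inRange(cv2.cvtColor(im,cv2.COLOR_BGR2HSV),(40,80,60),(90,255,255))[170:240,260:330];n,l,s,c=cv2.connectedComponentsWithStats(g)
x,y,t=np.load('cr.npy')
for i in range(1,n):
  u=c[i]+[260,170];w=ray('top',*u,.037);print(s[i][4],u,w,'local',R.from_euler('z',-t).apply(w-[x,y,0]))
"
```

```text
t 10.95 p [0.6097 0.05   0.0122] jaw -0.059 down [ 0.001  0.    -1.   ] q [-0.51  0.6   0.48  1.82 -0.37  0.82  0.1 ] F [-1.3 -0.4 -1.3] T [-0.04 -0.03  0.05] w 0.0064
10 [297.8 196. ] [0.61572191 0.13946942 0.037     ] local [0.00328418 0.0467728  0.037     ]
```

Call:
{"api": "arm_command", "payload": {
  "steps": [
    [0, 0, 0, -0.002, 0, -0.0005, 0],
    [0, 0, 0, -0.002, 0, -0.0015, 0],
    [0, 0, 0, -0.002, 0, -0.0015, 0],
    [0, 0, 0, -0.0015, 0.006, -0.0015, 0],
    [0, 0, 0, -0.001, 0.014, -0.0015, 0],
    [0, 0, 0, -0.0005, 0.022, -0.0015, 0],
    [0, 0, 0, -0.0003, 0.028, -0.0015, 0],
    [0, 0, 0, -0.0002, 0.03, -0.0015, 0]
  ]
}}

```text
time_s: 11.8
ee_pos: [0.6092, 0.0819, 0.0104]
orientation: [0.02, 0.707, -0.02, 0.707]
wrist_force: [-0.0, 0.5, -1.3]
width: 0.0059
```

```bash
python3 -c "
from h import *
st()
x,y,t=np.load('cr.npy');print(R.from_euler('z',-t).apply(readout.state()['ee_pos']-[x,y,0]))
"
```

```text
t 11.8 p [0.6092 0.0819 0.0104] jaw -0.057 down [ 0.     0.001 -1.   ] q [-0.56  0.6   0.48  1.81 -0.37  0.82  0.05] F [-0.   0.5 -1.3] T [-0.05  0.04  0.04] w 0.0059
[ 0.00014272 -0.01105681  0.01035823]
```

Call:
{"api": "arm_command", "payload": {
  "steps": [
    [0, 0, 0, 0, 0.001, 0, 0],
    [0, 0, 0, 0, 0.002, 0, 0],
    [0, 0, 0, 0, 0.003, 0, 0],
    [0, 0, 0, 0, 0.004, 0, 0],
    [0, 0, 0, 0, 0.005, 0, 0],
    [0, 0, 0, 0.0003, 0.006, 0, 0],
    [0, 0, 0, 0.0004, 0.007, 0, 0],
    [0, 0, 0, 0.0004, 0.007, 0, 0]
  ]
}}

```text
time_s: 12.6
ee_pos: [0.6096, 0.0873, 0.0104]
orientation: [0.021, 0.707, -0.021, 0.707]
wrist_force: [-1.5, -1.0, -0.9]
width: 0.0055
```

```bash
python3 -c "
from h import *
st()
x,y,t=np.load('cr.npy');print(R.from_euler('z',-t).apply(readout.state()['ee_pos']-[x,y,0]))
"
```

```text
t 12.6 p [0.6096 0.0873 0.0104] jaw -0.059 down [ 0.  0. -1.] q [-0.57  0.61  0.48  1.81 -0.37  0.82  0.04] F [-1.5 -1.  -0.9] T [ 0.02  0.01 -0.03] w 0.0055
[ 0.00022756 -0.00566719  0.01043757]
```

Call:
{"api": "arm_command", "payload": {
  "steps": [
    [0, 0, 0, 0, 0.001, 0, 0],
    [0, 0, 0, 0, 0.002, 0, 0],
    [0, 0, 0, 0, 0.003, 0, 0],
    [0, 0, 0, 0, 0.004, 0, 0],
    [0, 0, 0, 0, 0.004, 0, 0],
    [0, 0, 0, 0, 0.004, 0, 0],
    [0, 0, 0, 0, 0.004, 0, 0],
    [0, 0, 0, 0, 0.004, 0, 0]
  ]
}}

```text
time_s: 13.4
ee_pos: [0.6096, 0.091, 0.0104]
orientation: [0.021, 0.707, -0.021, 0.707]
wrist_force: [-0.3, 0.2, -1.2]
width: 0.0061
```

```bash
python3 -c "
from h import *
st()
x,y,t=np.load('cr.npy');print(R.from_euler('z',-t).apply(readout.state()['ee_pos']-[x,y,0]))
"
```

```text
t 13.4 p [0.6096 0.091  0.0104] jaw -0.059 down [ 0. -0. -1.] q [-0.57  0.61  0.48  1.8  -0.37  0.82  0.03] F [-0.3  0.2 -1.2] T [-0.    0.04 -0.03] w 0.0061
[-2.78309297e-05 -1.96853398e-03  1.04305025e-02]
```

Call:
{"api": "arm_command", "payload": {
  "steps": [
    [0, 0, 0, 0, 0.001, 0, 0],
    [0, 0, 0, 0, 0.002, 0, 0],
    [0, 0, 0, 0, 0.003, 0, 0],
    [0, 0, 0, 0, 0.004, 0, 0],
    [0, 0, 0, 0.0002, 0.004, 0, 0],
    [0, 0, 0, 0.0002, 0.004, 0, 0],
    [0, 0, 0, 0.0002, 0.004, 0, 0],
    [0, 0, 0, 0.0002, 0.004, 0, 0]
  ]
}}

```text
time_s: 14.2
ee_pos: [0.6096, 0.0927, 0.0104]
orientation: [0.02, 0.707, -0.022, 0.707]
wrist_force: [-0.3, -6.1, -2.0]
width: 0.0062
```

```bash
python3 -c "
from h import *
st()
x,y,t=np.load('cr.npy');print(R.from_euler('z',-t).apply(readout.state()['ee_pos']-[x,y,0]))
"
```

```text
t 14.2 p [0.6096 0.0927 0.0104] jaw -0.06 down [-0.    -0.003 -1.   ] q [-0.58  0.61  0.48  1.8  -0.37  0.82  0.02] F [-0.3 -6.1 -2. ] T [-1.1   0.04  0.01] w 0.0062
[-0.00015383 -0.00024925  0.01038263]
```

Call:
{"api": "arm_command", "payload": {
  "steps": [
    [0, 0, 0, 0, 0.001, 0, 0],
    [0, 0, 0, 0, 0.0015, -0.0005, 0],
    [0, 0, 0, 0, 0.0015, -0.001, 0],
    [0, 0, 0, 0, 0.0015, -0.0015, 0],
    [0, 0, 0, 0, 0.0015, -0.002, 0],
    [0, 0, 0, 0, 0.0015, -0.002, 0],
    [0, 0, 0, 0, 0.0015, -0.002, 0],
    [0, 0, 0, 0, 0.0015, -0.002, 0]
  ]
}}

```text
time_s: 15.0
ee_pos: [0.6096, 0.0928, 0.0101]
orientation: [0.02, 0.707, -0.023, 0.707]
wrist_force: [-5.0, -7.6, 10.6]
width: 0.006
```

```bash
python3 -c "
from h import *
st()
"
```

```text
t 15.0 p [0.6096 0.0928 0.0101] jaw -0.061 down [-0.001 -0.003 -1.   ] q [-0.58  0.61  0.48  1.8  -0.37  0.82  0.02] F [-5.  -7.6 10.6] T [-1.5   0.98  0.02] w 0.006
```

Call:
{"api": "arm_command", "payload": {
  "steps": [
    [0, 0, 0, 0, -0.001, 0.001, 0],
    [0, 0, 0, 0, -0.002, 0.001, 0.015],
    [0, 0, 0, 0, -0.002, 0.001, 0.03],
    [0, 0, 0, 0, -0.002, 0.001, 0.03],
    [0, 0, 0, 0, -0.002, 0.001, 0.03],
    [0, 0, 0, 0, -0.002, 0.01, 0.03],
    [0, 0, 0, 0, -0.002, 0.03, 0.03],
    [0, 0, 0, 0, -0.002, 0.06, 0.03]
  ]
}}

```text
time_s: 15.8
ee_pos: [0.6085, 0.0947, 0.0681]
orientation: [0.02, 0.708, -0.021, 0.706]
wrist_force: [0.1, 0.0, 0.2]
width: 0.0299
```

```bash
python3 -c "
from h import *
st()
"
```

```text
t 15.8 p [0.6085 0.0947 0.0681] jaw -0.059 down [-0.003 -0.001 -1.   ] q [-0.61  0.53  0.52  1.77 -0.32  0.93 -0.01] F [0.1 0.  0.2] T [0.06 0.01 0.05] w 0.0299
```

Call:
{"api": "arm_command", "payload": {
  "steps": [
    [0, 0, 0.14, 0, 0, 0.04, 0.04],
    [0, 0, 0.28, 0, 0, 0.07, 0.06],
    [0, 0, 0.42, -0.003, 0.01, 0.08, 0.07],
    [0, 0, 0.56, -0.008, 0.03, 0.08, 0.07],
    [0, 0, 0.7, -0.013, 0.05, 0.08, 0.07],
    [0, 0, 0.84, -0.018, 0.07, 0.08, 0.07],
    [0, 0, 0.98, -0.022, 0.082, 0.08, 0.07],
    [0, 0, 1.12, -0.023, 0.0845, 0.08, 0.07]
  ]
}}

```text
time_s: 16.6
ee_pos: [0.5861, 0.182, 0.1491]
orientation: [-0.36, 0.608, 0.361, 0.609]
wrist_force: [-0.3, -0.3, -0.5]
width: 0.0699
```

Call:
{"api": "arm_command", "payload": {
  "steps": [
    [0, 0, 0.14, 0, 0, 0, 0.07],
    [0, 0, 0.28, 0, 0, 0, 0.07],
    [0, 0, 0.42, 0, 0, 0, 0.07],
    [0, 0, 0.56, 0, 0, 0, 0.07],
    [0, 0, 0.7, 0, 0, 0, 0.07],
    [0, 0, 0.8, 0, 0, 0, 0.07],
    [0, 0, 0.84, 0, 0, 0, 0.07],
    [0, 0, 0.84, 0, 0, 0, 0.07]
  ]
}}

```text
time_s: 17.4
ee_pos: [0.587, 0.179, 0.1491]
orientation: [0.575, -0.411, -0.575, -0.411]
wrist_force: [0.8, 0.3, -0.2]
width: 0.07
```

```bash
python3 -c "
from h import *
st()
im=grab_frame('side');a=im[130:270,220:400];cv2.imwrite('pics/g7.png',cv2.resize(a,None,fx=4,fy=4,interpolation=cv2.INTER_CUBIC))
"
```

```text
t 17.4 p [0.587  0.179  0.1491] jaw 1.901 down [ 0.001  0.    -1.   ] q [-0.46  0.39  0.12  1.7  -0.05  1.06  1.58] F [ 0.8  0.3 -0.2] T [ 0.02 -0.   -0.04] w 0.07
```

View pics/g7.png

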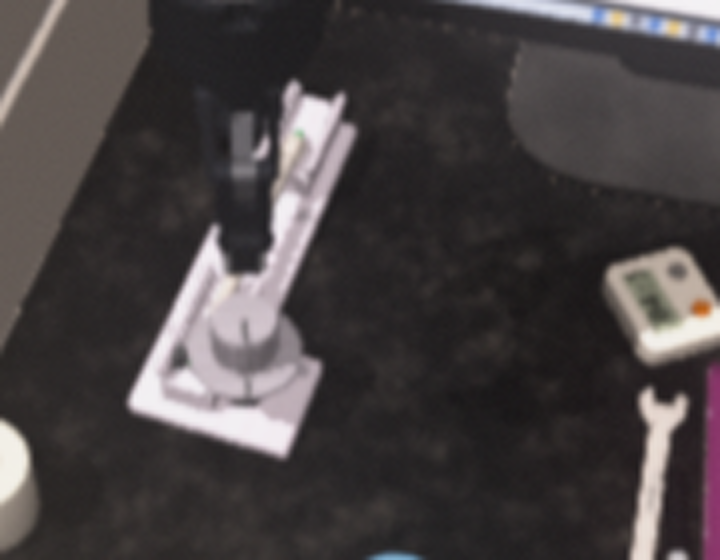

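The gripper is over the cap. The column lies in the lane, with its green far tip at about (295,164) and its near end under the flange. Descending on the cap and gripping it.

Call:
{"api": "arm_command", "payload": {
  "steps": [
    [0, 0, 0, -0.0005, 0, -0.03, 0.07],
    [0, 0, 0, -0.0005, 0, -0.06, 0.065],
    [0, 0, 0, -0.0005, 0, -0.085, 0.06],
    [0, 0, 0, -0.0005, 0, -0.1, 0.055],
    [0, 0, 0, -0.0005, 0, -0.107, 0.05],
    [0, 0, 0, -0.0005, 0, -0.108, 0.045],
    [0, 0, 0, -0.0005, 0, -0.108, 0.045],
    [0, 0, 0, -0.0005, 0, -0.108, 0.045]
  ]
}}

```text
time_s: 18.25
ee_pos: [0.5874, 0.1794, 0.0418]
orientation: [0.576, -0.41, -0.575, -0.412]
wrist_force: [-0.2, -0.5, 0.6]
width: 0.0449
```

```bash
python3 -c "
from h import *
st()
print(proj('side',cr([0,-.002-.0925,.037])))
im=grab_frame('side');g=cv2.inRange(cv2.cvtColor(im,cv2.COLOR_BGR2HSV),(40,60,60),(90,255,255))[140:200,270:320];n,l,s,c=cv2.connectedComponentsWithStats(g);print([(s[i][4],c[i]+[270,140]) for i in range(1,n)])
"
```

```text
t 18.25 p [0.5874 0.1794 0.0418] jaw 1.901 down [ 0.002  0.001 -1.   ] q [-0.45  0.51  0.11  1.79 -0.07  0.85  1.59] F [-0.2 -0.5  0.6] T [0.   0.02 0.03] w 0.0449
[294.33079954 162.2929325 ]
[]
```

Call:
{"api": "arm_command", "payload": {
  "steps": [
    [0, 0, 0, -0.001, 0, 0, 0.04],
    [0, 0, 0, -0.001, 0, 0, 0.035],
    [0, 0, 0, -0.001, 0, 0, 0.03],
    [0, 0, 0, -0.001, 0, 0, 0.03],
    [0, 0, 0, -0.001, 0, 0, 0.03],
    [0, 0, 0, -0.001, 0, 0, 0.03],
    [0, 0, -0.05, -0.001, 0, 0, 0.03],
    [0, 0, -0.1, -0.001, 0, 0, 0.03]
  ],
  "force": 80
}}

```text
time_s: 19.1
ee_pos: [0.5856, 0.1794, 0.0414]
orientation: [0.554, -0.439, -0.554, -0.44]
wrist_force: [-0.9, -0.5, 3.3]
width: 0.0336
```

```bash
python3 -c "
from h import *
st()
"
```

```text
t 19.1 p [0.5856 0.1794 0.0414] jaw 1.799 down [ 0.001  0.001 -1.   ] q [-0.47  0.51  0.13  1.79 -0.09  0.85  1.5 ] F [-0.9 -0.5  3.3] T [-0.05  0.22  0.08] w 0.0336
```

Call:
{"api": "arm_command", "payload": {
  "steps": [
    [0, 0, -0.1, 0, 0, -0.0002, 0.03],
    [0, 0, -0.2, 0, 0, -0.0003, 0.03],
    [0, 0, -0.3, 0, 0, -0.0005, 0.03],
    [0, 0, -0.4, 0, 0, -0.0006, 0.03],
    [0, 0, -0.5, 0, 0, -0.0008, 0.03],
    [0, 0, -0.6, 0, 0, -0.001, 0.03],
    [0, 0, -0.7, 0, 0, -0.0011, 0.03],
    [0, 0, -0.8, 0, 0, -0.0013, 0.03]
  ]
}}

```text
time_s: 19.9
ee_pos: [0.5858, 0.1805, 0.0402]
orientation: [-0.338, 0.62, 0.339, 0.622]
wrist_force: [-1.0, 1.4, 4.2]
width: 0.0342
```

```bash
python3 -c "
from h import *
st()
"
```

```text
t 19.9 p [0.5858 0.1805 0.0402] jaw 0.998 down [ 0.001  0.002 -1.   ] q [-0.61  0.53  0.32  1.8  -0.22  0.85  0.81] F [-1.   1.4  4.2] T [0.25 0.14 0.04] w 0.0342
```

Call:
{"api": "arm_command", "payload": {
  "steps": [
    [0, 0, -0.1, 0, 0, -0.0002, 0.03],
    [0, 0, -0.2, 0, 0, -0.0003, 0.03],
    [0, 0, -0.3, 0, 0, -0.0005, 0.03],
    [0, 0, -0.4, 0, 0, -0.0006, 0.03],
    [0, 0, -0.5, 0, 0, -0.0008, 0.03],
    [0, 0, -0.6, 0, 0, -0.001, 0.03],
    [0, 0, -0.7, 0, 0, -0.0011, 0.03],
    [0, 0, -0.8, 0, 0, -0.0013, 0.03]
  ]
}}

```text
time_s: 20.7
ee_pos: [0.5867, 0.1811, 0.0389]
orientation: [-0.069, 0.702, 0.071, 0.705]
wrist_force: [0.9, 2.6, 2.3]
width: 0.0335
```

```bash
python3 -c "
from h import *
st()
"
```

```text
t 20.7 p [0.5867 0.1811 0.0389] jaw 0.198 down [ 0.003  0.003 -1.   ] q [-0.75  0.57  0.52  1.8  -0.36  0.87  0.13] F [0.9 2.6 2.3] T [ 0.43 -0.18  0.12] w 0.0335
```

Call:
{"api": "arm_command", "payload": {
  "steps": [
    [0, 0, -0.04, 0, 0, -0.0001, 0.03],
    [0, 0, -0.08, 0, 0, -0.0001, 0.03],
    [0, 0, -0.12, 0, 0, -0.0002, 0.03],
    [0, 0, -0.16, 0, 0, -0.0003, 0.03],
    [0, 0, -0.2, 0, 0, -0.0003, 0.03],
    [0, 0, -0.24, 0, 0, -0.0004, 0.03],
    [0, 0, -0.28, 0, 0, -0.0004, 0.03],
    [0, 0, -0.3, 0, 0, -0.0005, 0.03]
  ]
}}

```text
time_s: 21.5
ee_pos: [0.5871, 0.1811, 0.0384]
orientation: [0.036, 0.705, -0.034, 0.708]
wrist_force: [2.0, 3.2, 4.1]
width: 0.0337
```

```bash
python3 -c "
from h import *
st()
"
```

```text
t 21.5 p [0.5871 0.1811 0.0384] jaw -0.098 down [ 0.004  0.002 -1.   ] q [-0.81  0.59  0.59  1.8  -0.42  0.88 -0.12] F [2.  3.2 4.1] T [ 0.68 -0.48  0.31] w 0.0337
```

Call:
{"api": "arm_command", "payload": {
  "steps": [
    [0, 0, -0.02, 0, 0, 0, 0.03],
    [0, 0, -0.04, 0, 0, -0.0001, 0.03],
    [0, 0, -0.06, 0, 0, -0.0001, 0.03],
    [0, 0, -0.08, 0, 0, -0.0001, 0.03],
    [0, 0, -0.1, 0, 0, -0.0001, 0.03],
    [0, 0, -0.12, 0, 0, -0.0002, 0.03],
    [0, 0, -0.12, 0, 0, -0.0002, 0.03],
    [0, 0, -0.12, 0, 0, -0.0002, 0.03]
  ]
}}

```text
time_s: 22.3
ee_pos: [0.587, 0.1796, 0.0384]
orientation: [0.075, 0.702, -0.075, 0.704]
wrist_force: [2.5, 2.2, 5.6]
width: 0.0336
```

```bash
python3 -c "
from h import *
st()
"
```

```text
t 22.3 p [0.587  0.1796 0.0384] jaw -0.213 down [ 0.004 -0.    -1.   ] q [-0.83  0.6   0.62  1.8  -0.44  0.88 -0.21] F [2.5 2.2 5.6] T [ 0.29 -0.52  1.41] w 0.0336
```

Call:
{"api": "arm_command", "payload": {
  "steps": [
    [0, 0, 0.02, 0, 0, 0, 0.03],
    [0, 0, 0.03, 0, 0, 0, 0.03],
    [0, 0, 0.04, 0, 0, 0, 0.03],
    [0, 0, 0.04, 0, 0, 0, 0.03],
    [0, 0, 0.04, 0, 0, 0, 0.03],
    [0, 0, 0.04, 0, 0, 0, 0.03],
    [0, 0, 0.04, 0, 0, 0, 0.03],
    [0, 0, 0.04, 0, 0, 0, 0.03]
  ]
}}

```text
time_s: 23.1
ee_pos: [0.587, 0.1797, 0.0384]
orientation: [0.063, 0.703, -0.062, 0.706]
wrist_force: [2.7, 2.3, 6.8]
width: 0.0338
```

```bash
python3 -c "
from h import *
st()
"
```

```text
t 23.1 p [0.587  0.1797 0.0384] jaw -0.178 down [ 0.004  0.001 -1.   ] q [-0.82  0.59  0.62  1.8  -0.43  0.88 -0.18] F [2.7 2.3 6.8] T [ 0.33 -0.48  0.42] w 0.0338
```

Call:
{"api": "arm_command", "payload": {
  "steps": [
    [0, 0, 0.02, 0, 0, 0, 0.03],
    [0, 0, 0.03, 0, 0, 0, 0.03],
    [0, 0, 0.04, 0, 0, 0, 0.03],
    [0, 0, 0.04, 0, 0, 0, 0.03],
    [0, 0, 0.04, 0, 0, 0, 0.03],
    [0, 0, 0.04, 0, 0, 0, 0.03],
    [0, 0, 0.04, 0, 0, 0, 0.03],
    [0, 0, 0.04, 0, 0, 0, 0.03]
  ]
}}

```text
time_s: 23.9
ee_pos: [0.587, 0.1797, 0.0385]
orientation: [0.05, 0.704, -0.049, 0.707]
wrist_force: [2.0, 2.8, 6.4]
width: 0.0341
```

```bash
python3 -c "
from h import *
st()
"
```

```text
t 23.9 p [0.587  0.1797 0.0385] jaw -0.14 down [ 0.003  0.002 -1.   ] q [-0.81  0.59  0.61  1.8  -0.43  0.88 -0.15] F [2.  2.8 6.4] T [ 0.41 -0.44 -0.03] w 0.0341
```

Call:
{"api": "arm_command", "payload": {
  "steps": [
    [0, 0, 0.1, 0, 0, 0.0002, 0.03],
    [0, 0, 0.2, 0, 0, 0.0004, 0.03],
    [0, 0, 0.3, 0, 0, 0.0006, 0.03],
    [0, 0, 0.4, 0, 0, 0.0008, 0.03],
    [0, 0, 0.5, 0, 0, 0.001, 0.03],
    [0, 0, 0.6, 0, 0, 0.0011, 0.03],
    [0, 0, 0.7, 0, 0, 0.0013, 0.03],
    [0, 0, 0.8, 0, 0, 0.0015, 0.03]
  ]
}}

```text
time_s: 24.7
ee_pos: [0.587, 0.1797, 0.0398]
orientation: [-0.23, 0.667, 0.23, 0.67]
wrist_force: [2.9, 3.4, 3.9]
width: 0.0335
```

Call:
{"api": "arm_command", "payload": {
  "steps": [
    [0, 0, 0.1, 0, 0, 0.0002, 0.03],
    [0, 0, 0.2, 0, 0, 0.0004, 0.03],
    [0, 0, 0.3, 0, 0, 0.0006, 0.03],
    [0, 0, 0.4, 0, 0, 0.0008, 0.03],
    [0, 0, 0.5, 0, 0, 0.0009, 0.03],
    [0, 0, 0.6, 0, 0, 0.001, 0.03],
    [0, 0, 0.7, 0, 0, 0.0012, 0.03],
    [0, 0, 0.74, 0, 0, 0.0013, 0.03]
  ]
}}

```text
time_s: 25.5
ee_pos: [0.587, 0.1796, 0.041]
orientation: [-0.456, 0.539, 0.456, 0.542]
wrist_force: [3.1, 2.8, 4.8]
width: 0.0335
```

```bash
python3 -c "
from h import *
st()
im=grab_frame('side');t=grab_frame('top')
cv2.imwrite('pics/g8.png',np.hstack([cv2.resize(i,(400,480),interpolation=cv2.INTER_CUBIC) for i in(im[130:250,235:335],t[150:270,240:340])]))
for y in(-.002,):print(proj('side',cr([0,y-.0925,.037])),proj('side',cr([0,.085+.0,.037])))
"
```

```text
t 25.5 p [0.587  0.1796 0.041 ] jaw 1.402 down [ 0.004  0.002 -1.   ] q [-0.54  0.52  0.23  1.79 -0.15  0.84  1.16] F [3.1 2.8 4.8] T [ 0.53 -0.68 -0.08] w 0.0335
[294.33079954 162.2929325 ] [268.86429859 217.83155139]
```

View pics/g8.png

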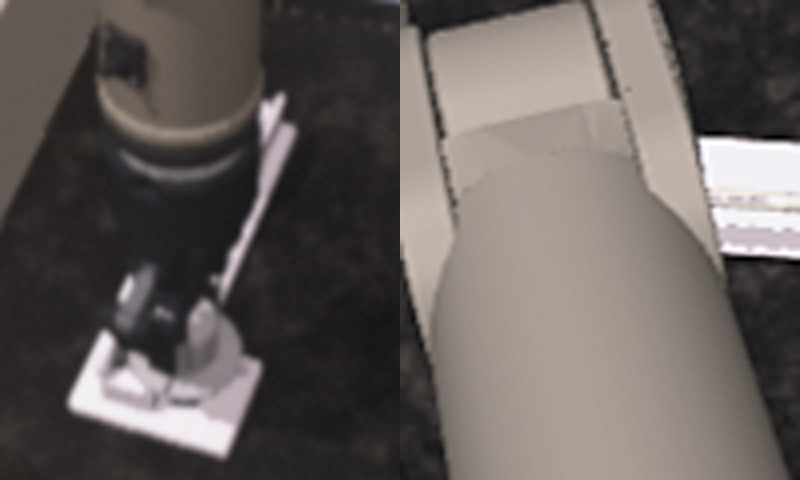

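Views are used up (12). This one shows the cap held and the column in the lane. One last numeric check of the column's far tip.

```bash
python3 -c "
from h import *
im=grab_frame('top');g=cv2.inRange(cv2.cvtColor(im,cv2.COLOR_BGR2HSV),(40,60,60),(90,255,255))[170:240,330:400];n,l,s,c=cv2.connectedComponentsWithStats(g)
x,y,t=np.load('cr.npy')
for i in range(1,n):
  w=ray('top',*(c[i]+[330,170]),.037);print(s[i][4],c[i]+[330,170],'local',R.from_euler('z',-t).apply(w-[x,y,0]).round(4))
h=cv2.cvtColor(im,cv2.COLOR_BGR2HSV)
for n_,p,z in(('roll',(227,153),.05),('box',(225,267),.022)):
  d=cv2.absdiff(im,cv2.imread('pics/top0.png'))[p[1]-14:p[1]+15,p[0]-14:p[0]+15];print(n_,d.mean())
st()
"
```

```text
9 [366. 202.] local [ 0.0002 -0.0912  0.037 ]
roll 9.87871581450654
box 0.7883472057074911
t 25.65 p [0.5869 0.1797 0.0409] jaw 1.4 down [ 0.004  0.002 -1.   ] q [-0.54  0.52  0.23  1.79 -0.15  0.84  1.16] F [3.5 3.4 5.4] T [ 0.65 -0.85  0.02] w 0.0339
```

```bash
python3 -c "
from h import *
im=grab_frame('side');o=cv2.imread('pics/side0.png')
print(cv2.absdiff(im,o)[232:270,198:232].mean())
im=grab_frame('top');d=cv2.absdiff(im,cv2.imread('pics/top0.png'))[139:168,211:243].mean(2);print(d.mean(0).round(),d.mean(1).round())
"
```

```text
0.7190402476780186
[ 1.  1.  1.  1.  1.  1.  1.  1.  1.  1.  1.  1.  1.  1.  1.  1.  1.  1.
  1.  2.  5. 20. 24. 25. 25. 25. 25. 26. 29. 33. 41. 50.] [ 1.  1.  1.  1.  1.  1.  1.  1.  1.  1.  1.  1.  1.  1.  1.  1.  1.  3.
  7. 20. 28. 28. 26. 24. 25. 28. 32. 37. 41.]
```

Neither bystander has moved; the top-view difference at the roll is just the arm covering part of it. Handing in.

```bash
python3 -c "
from h import *
print(ticket.finish_job());st()"
```

```text
the job is handed in; nothing more can be done
None
the job is handed in; nothing more can be done
```

The job is handed in. The column is in the lane against its stop, and the cap was bottomed, backed off a quarter turn and is still held by the gripper. The clock read about 26 s of the 54 s allowed.

**Column:** I lowered it at the lane entry and slid it along until it met the stop with about 7.6 N, then pressed it to the floor and let go. Its far tip later measured at cradle local x 0.2 mm, y −91 mm. That agrees with where I released it to about 1 mm and shows no spring-back. The stop end itself was under the arm, so I could not see it.

**Cap:** It turned clockwise about 2.07 rad to a clear hard stop, where the torque rose to 1.4 N m. I took the zero from where that torque fell away on backing off (jaw angle −0.165 rad), then unscrewed to jaw angle 1.40 rad, which is a 1.57 rad turn. I did not check the index line afterwards.

**Bystanders:** Neither moved. The roll looks unchanged in the side view and the box in the top view. The top view did differ at the roll, because the arm covers part of it there.

**Disagreements:**
- **Fingertip height:** The fingertips sit about 20 mm higher than the reported TCP, so my first grip closed above the tube without moving it. I found the real height by contact with the worktop.
- **Finger opening:** It reads about 2.4 mm too small.

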